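Refit the battery packs in the home solar box

ROBOT

A 6-joint arm with a two-finger parallel gripper is mounted at the origin on the work surface. World frame = base frame: x ahead of the robot, y to its left, z up, the work surface at z = 0. Lengths are in m, angles in degrees, forces in N, time in s.
With the tool pointing down it reaches from about 0.3 to 0.875 m from the base axis. Payload 6.4 kg.
Tool frame: the origin (TCP) lies at the centre of the arm's flange, where the gripper is bolted on; the fingertips stand 166 mm ahead of it and the grasp point (between the pads) lies 147 mm ahead of it; x points along the fingers, y is the direction in which the jaws open and shut, and the axes are right-handed (so a half turn about x gives the same grasp; the last joint's range is limited). The gripper opens to 88 mm and grips with 3 to 60 N. Pads are 18 mm wide; open, the fingers measure 123 mm over their backs; the gripper's body (75 mm by 187 mm) begins 45 mm behind the grasp point.
Start: joints at [58.711, 10.359, 92.074, -0, 77.567, -11.82], TCP at [0.192, 0.542, 0.405] pointing down, gripper open.
Joint ranges: [-171.53, 171.53], [-51.25, 118.39], [17.06, 147.69], [-65.23, 245.23], [0, 150.52], [-178.68, 178.68]. Speed limits (degrees/s): [147.25, 147.25, 172.46, 180, 180, 180].

INTERFACE

Orientations are given as [roll, pitch, yaw] about the fixed x, y, z axes, in that order (R = Rz(yaw) Ry(pitch) Rx(roll)).
In Python, from cell import readout, camera, camera_info, ticket gives the robot as it stands.
- The arm moves only by the tool drive_tool, never from a script. Its argument "deltas" is a list that holds one entry, the list of rows, each a list of 5 numbers: the shift along the tool's x, y, z in mm, then the turn about the tool's x in degrees, then the gripper command: -1 is shut, 1 is fully open, values between are in proportion. In form: [[[x, y, z, yaw, jaw], ...]]. A call has 1 to 12 rows; each row is the pose to reach, as a shift and turn from the pose measured when the call began, along the tool's axes at that moment; what a row does not reach only later rows make up. A row lasts 1/12 s, in which the tool goes at most 41.7 mm and 7.16 degrees, less where a joint would pass 70% of its speed; a pose out of reach is approached as far as the arm can. A call with a gripper value outside its range is refused whole. The fingers move at their own pace and stop on an object; "force" is the grip in N (left out, the last holds). Time passes only in rows, so rows that repeat a pose let the fingers close. It gives the time, the measured TCP pose, the force and the opening at its end, in the units of the state.
- readout.read_state(): the state, without advancing time (a new reading comes with each control period).
- camera(name): name is "scene" or "top" or "wrist"; returns the picture (400x640x3 uint8, blue, green, red); there is no depth.
- camera_info(name): a dict with "mtx" (3x3 intrinsics, pixels), "k1" (the pictures are not rectified: a ray, as slopes to the right and down, at radius r is drawn at 1 + k1 r^2 times it, then the intrinsics apply), "rvec" (rotation vector, rad) and "tvec" (3), from world to camera coordinates, as OpenCV has them; the wrist camera has in their place "T_tool_cam" (4x4, takes a point from camera to tool coordinates, whose origin is the TCP and whose axes are the tool frame's). Camera axes: x right, y down, z forward; pixel columns grow to the right and rows downward; lengths in m; the calibration is good to about 2 mm. A picture is of the moment at which its call begins: read the wrist's pose just before it. camera_info takes no time and is no camera call.
- ticket.hand_in(): hands the job in, once; it reports no verdict.
The state is a dict: "t": time; "joints": joint angles; "qd": joint speeds; "joint_efforts": joint torques, N m; "position": TCP position; "tool_rot": TCP orientation; "force": force on the tool from outside, world axes, zero at the start; "ft_torque": the same for the moment, N m; "gripper_width": finger opening in m.
Only numpy, scipy, OpenCV 4.12 (cv2) and the standard library are available. Lean on these libraries where they do the work, as an engineer would, in place of code of your own. Each camera call takes 0.05 s, during which the arm holds its last target. There are 200 camera calls.

TASK

Refit the home solar box: press the mushroom cut-off down until it stays down, then stand every loose battery pack upright in a bay of its own in the open compartment and lay the cover on so that it sits flat on the box. Then turn all four wing bolts clockwise fully to their end stops and, last of all, twist the cut-off clockwise so that it springs up again. Leave the bowl, jar, lantern and hairbrush as they are.

Things in the scene. Friction and masses are not known exactly. Their poses are not given: they have to be found in the camera images.
- power_box: Home solar box, fixed: grey metal case 126 mm (its x) by 342 mm (its y), top face 96 mm high. Origin: underside, below the middle of the open battery compartment, z up. To its -y side the closed controller chamber (y -87 to -215 mm) carries the cut-off at x 0, y -172; to its +y side a cable chamber ends at y 127. Four wing bolts on the top face at x +-45, y +-106 mm, tops 132 mm above the ledge.
- cover: Loose aluminium cover, 0.4 kg: plate 126 mm (its x) by 178 mm (its y), 4 mm thick, with a rounded rubber lip below (outside 106 x 158 mm, 8 mm deep) that drops into the compartment's mouth with 3 mm play all round. Origin: middle of the lip's underside, 8 mm below the plate; z up. Seated, the origin is 88 mm above the box's, its y along the box's y, either way round. Bolts at up to 0.5 rad are clear of it.
- cover_handle (a point): Middle of the cover's dark bar handle, 39 mm above the cover's origin; axes as the cover. The bar is 14 mm wide (x), 14 mm tall and 90 mm long (y); its top is 34 mm above the plate, on posts 14 mm square at y = -38 and +38 mm.
- bay_1 (a point): Middle of the floor of bay 1 of the compartment, at y = -56 mm on the box, 6 mm above its underside; axes as the box. The bay is 112 mm (x) by 52 mm (y); walls between bays are 4 mm thick with tops 39 mm above the bay floor, the other walls rise 90 mm above it. It takes one pack with the long side along x.
- bay_2 (a point): Middle of the floor of bay 2 of the compartment, at y = 0 mm on the box, 6 mm above its underside; axes as the box. The bay is 112 mm (x) by 52 mm (y); walls between bays are 4 mm thick with tops 39 mm above the bay floor, the other walls rise 90 mm above it. It takes one pack with the long side along x.
- bay_3 (a point): Middle of the floor of bay 3 of the compartment, at y = 56 mm on the box, 6 mm above its underside; axes as the box. The bay is 112 mm (x) by 52 mm (y); walls between bays are 4 mm thick with tops 39 mm above the bay floor, the other walls rise 90 mm above it. It takes one pack with the long side along x.
- pack_1: Fresh battery pack, black plastic: body 100 mm (its x) by 40 mm (its y) by 52 mm tall, with a grip rib on the middle of its top standing across it: 14 mm thick (x), 36 mm wide (y), top 82 mm above the underside. Origin: centre of the underside, z up. About 0.35 kg; both ends alike, so it goes in either way round. One to three packs are present (absent: None).
- pack_2: Fresh battery pack, black plastic: body 100 mm (its x) by 40 mm (its y) by 52 mm tall, with a grip rib on the middle of its top standing across it: 14 mm thick (x), 36 mm wide (y), top 82 mm above the underside. Origin: centre of the underside, z up. About 0.35 kg; both ends alike, so it goes in either way round. One to three packs are present (absent: None).
- pack_3: Fresh battery pack, black plastic: body 100 mm (its x) by 40 mm (its y) by 52 mm tall, with a grip rib on the middle of its top standing across it: 14 mm thick (x), 36 mm wide (y), top 82 mm above the underside. Origin: centre of the underside, z up. About 0.35 kg; both ends alike, so it goes in either way round. One to three packs are present (absent: None).
- bolt_1 (a joint): Turn angle (rad) of the captive wing bolt at the box's -x, +y corner. 0 = fully undone, grows as the bolt is turned clockwise seen from above, 1.9 = hard end stop (tongue over the cover); starts anywhere from 0 to 0.5. Stiff (about 0.05 N m), stays where it is left.
- bolt_1_grip (a point): Grip point of wing bolt 1, on its vertical turning axis, 28 mm above the box's top face. The wing is a black upright bar 46 mm long (x), 12 mm thick (y), 10 to 36 mm above the top face. x points the way the steel tongue under the wing points: 14 mm wide, 34 mm out from the axis, 6 to 10 mm above the top face. At the stop it points in over the cover.
- bolt_2 (a joint): Turn angle (rad) of the captive wing bolt at the box's +x, +y corner. 0 = fully undone, grows as the bolt is turned clockwise seen from above, 1.9 = hard end stop (tongue over the cover); starts anywhere from 0 to 0.5. Stiff (about 0.05 N m), stays where it is left.
- bolt_2_grip (a point): Grip point of wing bolt 2, on its vertical turning axis, 28 mm above the box's top face. The wing is a black upright bar 46 mm long (x), 12 mm thick (y), 10 to 36 mm above the top face. x points the way the steel tongue under the wing points: 14 mm wide, 34 mm out from the axis, 6 to 10 mm above the top face. At the stop it points in over the cover.
- bolt_3 (a joint): Turn angle (rad) of the captive wing bolt at the box's -x, -y corner. 0 = fully undone, grows as the bolt is turned clockwise seen from above, 1.9 = hard end stop (tongue over the cover); starts anywhere from 0 to 0.5. Stiff (about 0.05 N m), stays where it is left.
- bolt_3_grip (a point): Grip point of wing bolt 3, on its vertical turning axis, 28 mm above the box's top face. The wing is a black upright bar 46 mm long (x), 12 mm thick (y), 10 to 36 mm above the top face. x points the way the steel tongue under the wing points: 14 mm wide, 34 mm out from the axis, 6 to 10 mm above the top face. At the stop it points in over the cover.
- bolt_4 (a joint): Turn angle (rad) of the captive wing bolt at the box's +x, -y corner. 0 = fully undone, grows as the bolt is turned clockwise seen from above, 1.9 = hard end stop (tongue over the cover); starts anywhere from 0 to 0.5. Stiff (about 0.05 N m), stays where it is left.
- bolt_4_grip (a point): Grip point of wing bolt 4, on its vertical turning axis, 28 mm above the box's top face. The wing is a black upright bar 46 mm long (x), 12 mm thick (y), 10 to 36 mm above the top face. x points the way the steel tongue under the wing points: 14 mm wide, 34 mm out from the axis, 6 to 10 mm above the top face. At the stop it points in over the cover.
- cutoff_top (a point): Middle of the top of the mushroom-shaped power cut-off on the controller chamber, vertical axis. The round head is 38 mm across; its straight rim runs 8 to 26 mm below this point. Raised, the top is 52 mm above the box's top face; latched down, 43 mm. A steel collar under it stands 14 mm above the box's top face, 34 mm across.
- cutoff_press (a joint): How far the cut-off is pressed down (m): 0 = raised (power on), at most 0.011. Spring-loaded: about 2.5 N to start, up to about 9 N to pass the catch; pushed to the bottom it catches and stays down at 0.009 when let go. Let go before the catch, it springs back to 0.
- cutoff_twist (a joint): Twist of the cut-off's head (rad), growing clockwise seen from above, 0 to 0.8, with a light return spring (up to 0.05 N m). Twisting the latched head clockwise past about 0.4 frees the catch; it then springs up to 0 once the fingers let go.
- bowl: Stainless steel bowl, 130 mm across, 55 mm high, empty. Origin: underside centre. Not part of the job.
- jar: Lidded white ceramic jar, 92 mm across, 135 mm high. Origin: underside centre. Not part of the job.
- lantern: Small yellow solar lantern with a carrying loop, 104 mm across, 175 mm high. Origin: underside centre. Not part of the job.
- hairbrush: Orange plastic hairbrush lying bristles up, 228 mm long (its x), 56 mm wide, 30 mm high. Origin: underside, near where handle and head meet. Not part of the job.
Mind the look-alikes: they are no part of the job. What is shaped like the cover but blue is not meant. What is shaped like the pack_1 but orange is not meant.

How it is judged (in metres and radians):
On the way, in this order (a step that is already met when the one before it is completed fails the run):
1. the cut-off is pressed and caught down (value of joint cutoff_press above 0.0075 m and contact force between the fingers and cutoff_twist below 0.3 N), for 0.2 s.
2. every pack stands in a bay, the cut-off still down (value of joint cutoff_press above 0.0075 m and x of pack_1 in the frame of power_box between -0.015 and 0.015 m and y of pack_1 in the frame of power_box between -0.075 and 0.075 m and z of pack_1 in the frame of power_box between 0.002 and 0.012 m and angle between each of pack_1, pack_2, pack_3's own z axis and vertical below 0.12 rad and x of pack_2 in the frame of power_box between -0.015 and 0.015 m and y of pack_2 in the frame of power_box between -0.075 and 0.075 m and z of pack_2 in the frame of power_box between 0.002 and 0.012 m and x of pack_3 in the frame of power_box between -0.015 and 0.015 m and y of pack_3 in the frame of power_box between -0.075 and 0.075 m and z of pack_3 in the frame of power_box between 0.002 and 0.012 m), for 0.2 s.
3. the cover sits flat on the box over the packs, the cut-off still down (all of step 2 and x of cover in the frame of power_box between -0.007 and 0.007 m and y of cover in the frame of power_box between -0.007 and 0.007 m and z of cover in the frame of power_box between 0.085 and 0.0905 m and angle between cover's own z axis and vertical below 0.03 rad), for 0.2 s.
4. all four wing bolts are at their stops, the cut-off still down (all of step 3 and value of joint each of bolt_1, bolt_2, bolt_3, bolt_4 above 1.8 rad), for 0.2 s.
5. the cut-off has sprung up again (value of joint cutoff_press below 0.0015 m and value of joint each of bolt_1, bolt_2, bolt_3, bolt_4 above 1.8 rad), for 0.2 s.
At the end, for the whole second after the job is handed in: Every pack present stands upright (within 7 degrees) on the floor of a bay inside the compartment; the cover lies flat on the box, centred within 7 mm; all four wing bolts are within 0.1 rad of their stops at 1.9 rad; the cut-off is raised (pressed less than 1.5 mm); packs and cover are at rest (all of step 5 and x of pack_1 in the frame of power_box between -0.015 and 0.015 m and y of pack_1 in the frame of power_box between -0.075 and 0.075 m and z of pack_1 in the frame of power_box between 0.002 and 0.012 m and angle between each of pack_1, pack_2, pack_3's own z axis and vertical below 0.12 rad and x of pack_2 in the frame of power_box between -0.015 and 0.015 m and y of pack_2 in the frame of power_box between -0.075 and 0.075 m and z of pack_2 in the frame of power_box between 0.002 and 0.012 m and x of pack_3 in the frame of power_box between -0.015 and 0.015 m and y of pack_3 in the frame of power_box between -0.075 and 0.075 m and z of pack_3 in the frame of power_box between 0.002 and 0.012 m and x of cover in the frame of power_box between -0.007 and 0.007 m and y of cover in the frame of power_box between -0.007 and 0.007 m and z of cover in the frame of power_box between 0.085 and 0.0905 m and angle between cover's own z axis and vertical below 0.03 rad and linear speed of each of pack_1, pack_2, pack_3, cover below 0.03 m/s); the robot touches nothing.
It fails at once if the steel bowl is shifted by more than 4 cm or tipped (distance of bowl from where it was at the start of the episode above 0.04 m or angle between bowl's own z axis and vertical above 0.4 rad).
It fails at once if the ceramic jar is shifted by more than 4 cm or tipped (distance of jar from where it was at the start of the episode above 0.04 m or angle between jar's own z axis and vertical above 0.4 rad).
It fails at once if the solar lantern is shifted by more than 4 cm or tipped (distance of lantern from where it was at the start of the episode above 0.04 m or angle between lantern's own z axis and vertical above 0.4 rad).
It fails at once if the hairbrush is shifted by more than 4 cm or tipped (distance of hairbrush from where it was at the start of the episode above 0.04 m or angle between hairbrush's own z axis and vertical above 0.4 rad).
Of pack_1, pack_2, pack_3 only 1 to 3 are there at a start; the rules pass over those that are not, and their reading is None.
At some moment in a run one of pack_1, pack_2, pack_3, cover may be knocked a few centimetres aside while the robot is not near it.
Once in a run the grip may slacken for a moment while it holds something.
It also fails if it takes over 210 s, if anything falls off the work surface, if the arm or the gripper's body presses on something with over 40 N, if the wrist force passes 120 N, or if a joint passes its speed limit or range.

## Working session

There is one attempt and no reset: what is moved stays moved. The work goes in short steps, Python scripts to look and compute and a tool call to move; the robot and the scene stay as the last step left them, time stands still between calls to the robot, and variables do not carry over. Pictures are saved under pics/ and viewed, about 12 in all and at most 16, crops included, and the job is handed in when it is done.

Besides the shell and the picture viewer there is one more tool, called as name([rows], argument=value, ...), one row to a line, values as JSON. drive_tool: Moves the arm, as the interface text tells. Its arguments: {"type":"object","properties":{"deltas":{"type":"array"},"force":{"type":"number"}},"required":["deltas"]}

```bash
mkdir -p pics; ls
python3 - <<'E'
from cell import readout, camera, camera_info
import cv2, numpy as np
print(readout.read_state())
for n in ("scene","top","wrist"):
    print(n,{k:np.round(np.array(v),4).tolist() for k,v in camera_info(n).items()})
    cv2.imwrite(f"pics/{n}0.png",camera(n))
E
```

```text
pics
{'t': 0.0, 'joints': array([ 5.87109663e+01,  1.04006877e+01,  9.21319867e+01, -1.07007313e-03,
        7.75680443e+01, -1.18214894e+01]), 'qd': array([ 0.00840938, -0.00514983, -0.05985652,  0.00652454, -0.09732843,
       -0.02094735]), 'joint_efforts': array([-3.05033773e-04, -4.33835793e+01, -3.41870320e+01,  7.02769845e-02,
        3.82042048e-02, -1.34580378e-04]), 'position': array([0.19149382, 0.5419023 , 0.40381894]), 'tool_rot': array([-101.22728312,   89.89927591, -120.69459608]), 'force': array([ 0.11273574,  0.02971879, -0.20634419]), 'ft_torque': array([-0.03361715,  0.03219076, -0.02155846]), 'gripper_width': 0.08843131921046064}
scene {'mtx': [[493.9691, 0.0, 315.7102], [0.0, 493.9691, 203.4915], [0.0, 0.0, 1.0]], 'k1': 0.0285, 'rvec': [1.5442, 1.9115, -0.8609], 'tvec': [0.1958, -0.2671, 2.1192]}
top {'mtx': [[363.8482, 0.0, 318.0191], [0.0, 363.8482, 198.3371], [0.0, 0.0, 1.0]], 'k1': -0.0498, 'rvec': [2.1545, -2.1681, 0.134], 'tvec': [-0.0843, 0.5796, 1.2326]}
wrist {'mtx': [[283.9447, 0.0, 318.1901], [0.0, 283.9447, 203.7013], [0.0, 0.0, 1.0]], 'k1': -0.0413, 'T_tool_cam': [[0.001, -0.2837, 0.9589, 0.0197], [1.0, 0.0, -0.0011, -0.0003], [0.0003, 0.9589, 0.2837, -0.0744], [0.0, 0.0, 0.0, 1.0]]}
```

View pics/top0.png

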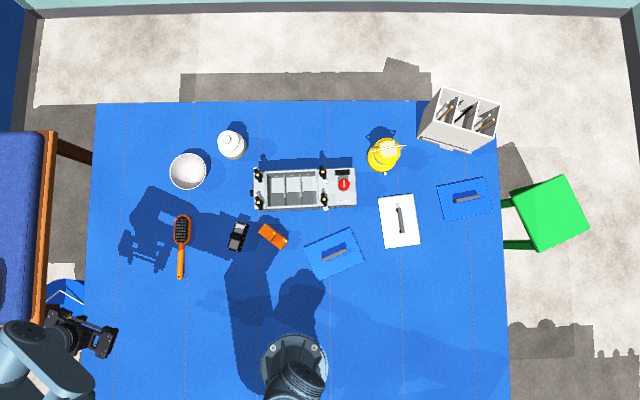

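View pics/scene0.png

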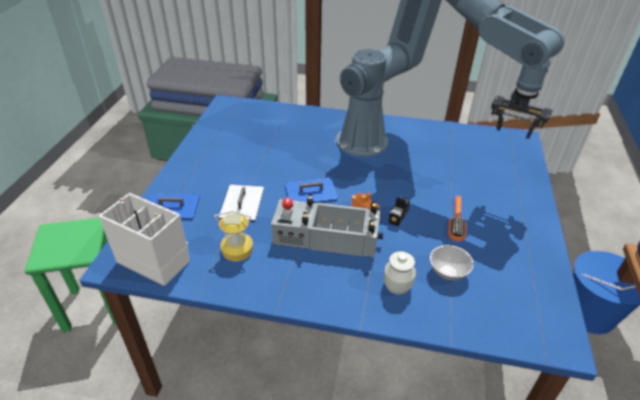

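```bash
cat > h.py <<'E'
import cv2, numpy as np
from scipy.spatial.transform import Rotation as R
from cell import readout, camera, camera_info
def pose():
    s=readout.read_state(); return s,R.from_euler('xyz',s['tool_rot'],degrees=True).as_matrix(),np.array(s['position'])
def cam(n,P=None):
    """K,k1,Rwc(cam->world),center"""
    i=camera_info(n); K=np.array(i['mtx'])
    if n=='wrist':
        _,Rt,p=P or pose(); T=np.array(i['T_tool_cam']); return K,i['k1'],Rt@T[:3,:3],Rt@T[:3,3]+p
    r=cv2.Rodrigues(np.array(i['rvec'],float).ravel())[0].T; return K,i['k1'],r,-r@np.array(i['tvec']).ravel()
def px2w(C,uv,z):
    K,k1,r,c=C; uv=np.atleast_2d(np.array(uv,float))
    n=cv2.undistortPoints(uv[:,None],K,np.array([k1,0,0,0.]))[:,0]
    d=np.c_[n,np.ones(len(n))]@r.T
    return c+d*((np.broadcast_to(z,len(n))-c[2])/d[:,2])[:,None]
def w2px(C,X):
    K,k1,r,c=C; X=np.atleast_2d(X)
    return cv2.projectPoints(((X-c)@r)[:,None],np.zeros(3),np.zeros(3),K,np.array([k1,0,0,0.]))[0][:,0]
def snap(n,name):
    P=pose(); im=camera(n); cv2.imwrite(f'pics/{name}.png',im); C=cam(n,P)
    np.savez(f'pics/{name}.npz',*C); return im,C
def load(name):
    d=np.load(f'pics/{name}.npz'); return cv2.imread(f'pics/{name}.png'),(d['arr_0'],float(d['arr_1']),d['arr_2'],d['arr_3'])
def yaw(Rt=None):   # world heading of tool y (deg)
    Rt=pose()[1] if Rt is None else Rt; return np.degrees(np.arctan2(Rt[1,1],Rt[0,1]))
def go(x,y,z,yw=None,frm=None):
    """delta to put the GRASP POINT at x,y,z with jaw axis heading yw (mod 180). """
    s,Rt,p=pose()
    d=Rt.T@(np.array([x,y,z])-(p+Rt@[.147,0,0]))*1000
    t=0
    if yw is not None:
        t=-(yw-yaw(Rt)); t=(t+90)%180-90   # tool x is down
    return np.round([*d,t],1)
E
python3 - <<'E'
from h import *
im=cv2.imread('pics/top0.png'); C=cam('top'); print('cam',C[3])
g=lambda a,z:print(np.round(px2w(C,a,z),3).tolist())
g([[238,235],[272,236]],.06); g([[399,221],[344,184]],.01); g([[174,170],[232,143],[385,150],[182,230]],.05)
c=cv2.resize(im[110:290,160:430],None,fx=2.95,fy=2.95,interpolation=cv2.INTER_CUBIC); cv2.imwrite('pics/c1.png',c)
print(yaw(),pose()[0]['joints'])
E
```

```text
cam [ 0.42727282 -0.08268017  1.29342443]
[[0.453, 0.183, 0.06], [0.449, 0.068, 0.06]]
[[0.5, -0.374, 0.01], [0.633, -0.181, 0.01]]
[[0.68, 0.415, 0.05], [0.775, 0.213, 0.05], [0.747, -0.324, 0.05], [0.471, 0.379, 0.05]]
70.53276837000419 [ 5.87115290e+01  1.03920748e+01  9.21170075e+01 -5.92708668e-04
  7.75661462e+01 -1.18211018e+01]
```

View pics/c1.png

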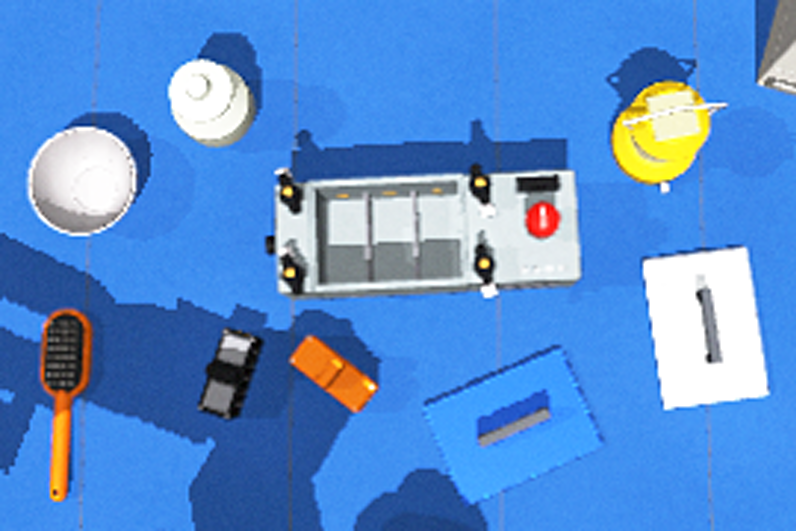

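Run:
```python
from h import *
print(go(.52,0,.29,90))
```

```text
[ -32.6 -401.4  490.3  -19.5]
```

drive_tool([
  [[-33,-401,490,-19.5,1],[-33,-401,490,-19.5,1],[-33,-401,490,-19.5,1],[-33,-401,490,-19.5,1],[-33,-401,490,-19.5,1],[-33,-401,490,-19.5,1],[-33,-401,490,-19.5,1],[-33,-401,490,-19.5,1],[-33,-401,490,-19.5,1],[-33,-401,490,-19.5,1],[-33,-401,490,-19.5,1],[-33,-401,490,-19.5,1]],
], force=40)

```text
t: 1.15
position: [0.4481, 0.1179, 0.4304]
tool_rot: [-112.2, 89.9, -112.2]
force: [1.2, 1.4, 0.2]
gripper_width: 0.0885
```

Run:
```python
from h import *
print(go(.52,0,.29,90), pose()[0]['tool_rot'])
```

```text
[  -6.6 -117.8   72.     0. ] [-112.19103426   89.93696541 -112.16854388]
```

drive_tool([
  [[-6,-118,72,0,-1],[-6,-118,72,0,-1],[-6,-118,72,0,-1],[-6,-118,72,0,-1],[-6,-118,72,0,-1],[-6,-118,72,0,-1],[-6,-118,72,0,-1],[-6,-118,72,0,-1]],
])

```text
t: 1.82
position: [0.5194, 0.0015, 0.4363]
tool_rot: [-149.1, 89.9, -148.9]
force: [0.6, 0.4, 0.2]
gripper_width: 0.037
```

Run:
```python
from h import *
im,C=snap('wrist','w1'); print(C[3]); print(pose()[0]['position'],pose()[0]['gripper_width'])
cv2.imwrite('pics/w1v.png',cv2.resize(im,(800,500),interpolation=cv2.INTER_CUBIC))
```

```text
[0.44497743 0.00147745 0.41662703]
[0.51947375 0.00151751 0.43645053] 0.03303985313024122
```

View pics/w1v.png

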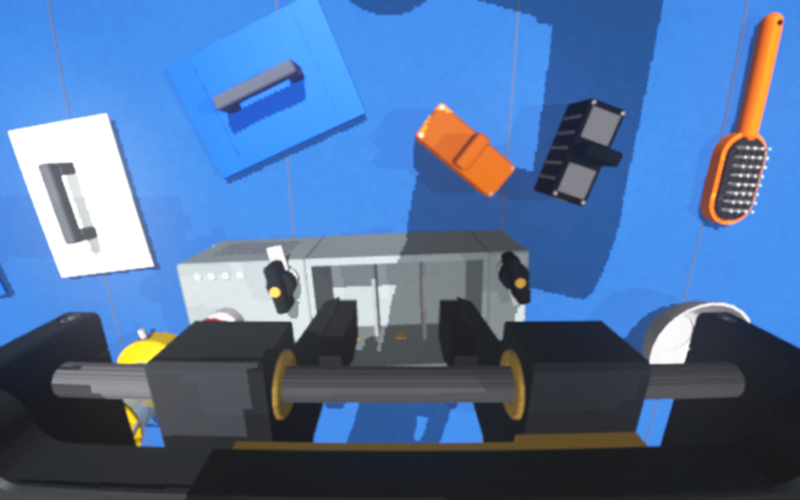

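drive_tool([
  [[0,-35,190,0,-1],[0,-35,190,0,-1],[0,-35,190,0,-1],[0,-35,190,0,-1],[0,-35,190,0,-1],[0,-35,190,0,-1],[0,-35,190,0,-1],[0,-35,190,0,-1],[0,-35,190,0,-1]],
])

```text
t: 2.62
position: [0.7086, -0.0319, 0.437]
tool_rot: [-130.1, 89.9, -129.9]
force: [0.4, 0.2, 0.4]
gripper_width: 0.0006
```

Run:
```python
from h import *
im,C=snap('wrist','w2'); print(C[3]); print(pose()[0]['position'],pose()[0]['gripper_width'])
cv2.imwrite('pics/w2v.png',cv2.resize(im[60:320,100:560],None,fx=1.7,fy=1.7,interpolation=cv2.INTER_CUBIC))
```

```text
[ 0.63413063 -0.03201194  0.41725877]
[ 0.70856411 -0.03206554  0.43725942] 0.00014971134477350523
```

View pics/w2v.png

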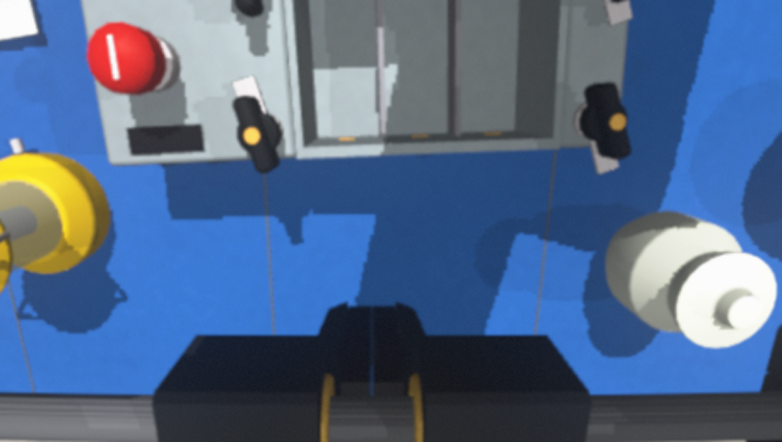

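Run:
```python
from h import *
im,C=load('w2')
cv2.imwrite('pics/w2b.png',cv2.resize(im[0:170,130:480],None,fx=2.28,fy=2.28,interpolation=cv2.INTER_CUBIC))
```

```text
(no output)
```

View pics/w2b.png

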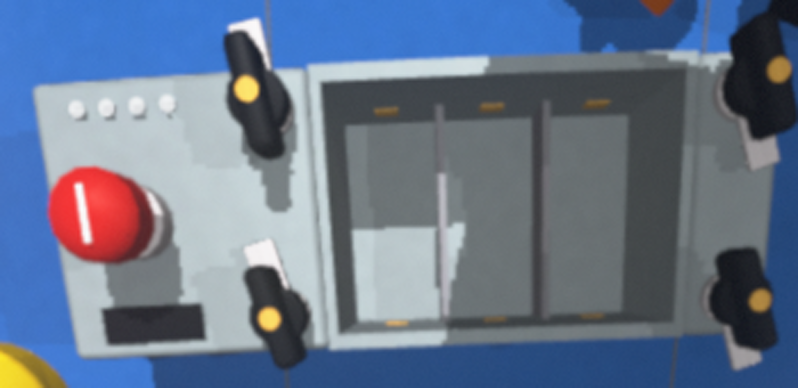

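```bash
cat > box.py <<'E'
from h import *
im,C=load('w2')
pc=np.array([[247,89],[268,319],[779,69],[760,300],[83.5,213],[35,87],[82,355]])/2.28+[130,0]
L=np.array([[-45,-106,132],[45,-106,132],[-45,106,132],[45,106,132],[0,-172,148],[-63,-215,96],[63,-215,96]])/1000
W=px2w(C,pc,L[:,2])
def fit(A,B):
    a=A[:,:2]-A[:,:2].mean(0); b=B[:,:2]-B[:,:2].mean(0)
    t=np.arctan2((a[:,0]*b[:,1]-a[:,1]*b[:,0]).sum(),(a*b).sum()); c,s=np.cos(t),np.sin(t); M=np.array([[c,-s],[s,c]])
    return t,M,B[:,:2].mean(0)-M@A[:,:2].mean(0)
t,M,o=fit(L,W)
def b2w(x,y): return o+M@[x,y]
if __name__=='__main__':
    print(np.degrees(t),o); print(np.round((W[:,:2]-(L[:,:2]@M.T+o))*1000,1).tolist())
    for n,x,y in (('cut',0,-.172),('b1',-.045,.106),('b2',.045,.106),('b3',-.045,-.106),('b4',.045,-.106)): print(n,np.round(b2w(x,y),4))
    print(pose()[0]['joints'])
E
python3 box.py
python3 - <<'E'
from box import *
w=lambda p,z:px2w(C,np.array(p)/2.28+[130,0],z)
for n,p in (('b3',[[235,33],[270,155]]),('b4',[[258,268],[292,364]]),('b1',[[757,15],[785,136]]),('b2',[[740,250],[765,347]])):
    a,b=w(p,.125)[:,:2]; d=M.T@(b-a); print(n,np.degrees(np.arctan2(d[1],d[0])),np.linalg.norm(d))
print(go(*b2w(0,-.172),.23,90+np.degrees(t)))
E
```

```text
2.4245198628128812 [0.60290856 0.00351233]
[[0.1, -1.0], [0.5, -1.7], [-0.2, -0.7], [0.1, -0.6], [0.0, -1.1], [1.8, 2.2], [-2.4, 2.8]]
cut [ 0.6102 -0.1683]
b1 [0.5535 0.1075]
b2 [0.6434 0.1113]
b3 [ 0.5624 -0.1043]
b4 [ 0.6524 -0.1005]
[-1.21418943e+01  2.61138162e+01  6.82201047e+01 -4.48256056e-02
  8.56606118e+01 -1.02334524e+02]
b3 11.854665627441817 0.04734205505718501
b4 14.442116165538973 0.04361933403970353
b1 18.67946824490251 0.0480756197794158
b2 19.69255139607369 0.04498632950691204
[  60.4 -135.8  -98.8   -2.2]
```

```bash
sed -i 's/t,M,o=fit(L,W)/t,M,o=fit(L[:5],W[:5])/' box.py; python3 box.py
python3 - <<'E'
from box import *
print(go(*b2w(0,-.172),.23,90+np.degrees(t)))
E
```

```text
2.4408837379967454 [0.60301891 0.00250254]
[[-0.0, 0.0], [0.4, -0.7], [-0.3, 0.3], [0.1, 0.4], [-0.1, -0.1], [1.7, 3.3], [-2.6, 3.8]]
cut [ 0.6103 -0.1693]
b1 [0.5535 0.1065]
b2 [0.6435 0.1103]
b3 [ 0.5626 -0.1053]
b4 [ 0.6525 -0.1015]
[-1.21418943e+01  2.61138162e+01  6.82201047e+01 -4.48256056e-02
  8.56606118e+01 -1.02334524e+02]
[  60.4 -136.8  -98.7   -2.2]
```

drive_tool([
  [[60,-137,-99,-2,-1],[60,-137,-99,-2,-1],[60,-137,-99,-2,-1],[60,-137,-99,-2,-1],[60,-137,-99,-2,-1],[60,-137,-99,-2,-1],[60,-137,-99,-2,-1],[90,-137,-99,-2,-1],[117,-137,-99,-2,-1],[117,-137,-99,-2,-1],[117,-137,-99,-2,-1]],
])

```text
t: 3.58
position: [0.6105, -0.1678, 0.3201]
tool_rot: [162.5, 89.9, 164.8]
force: [0.2, -0.1, 0.1]
gripper_width: 0.0006
```

Run:
```python
from box import *
print(go(*b2w(0,-.172),.156,90+np.degrees(t)),pose()[0]['force'])
```

```text
[17.1 -1.7  0.  -0.1] [ 0.18112024 -0.08599248  0.0920794 ]
```

drive_tool([
  [[5,-1.5,0,0,-1],[9,-1.5,0,0,-1],[13,-1.5,0,0,-1],[16,-1.5,0,0,-1],[18,-1.5,0,0,-1],[19,-1.5,0,0,-1],[19,-1.5,0,0,-1]],
])

```text
t: 4.17
position: [0.6118, -0.1695, 0.3036]
tool_rot: [-26.1, 89.8, -23.8]
force: [3.3, -0.3, 5.5]
gripper_width: 0.0007
```

drive_tool([
  [[2,0,0,0,-1],[4,0,0,0,-1],[5,0,0,0,-1],[5,0,0,0,-1],[5,0,0,0,-1]],
])

```text
t: 4.58
position: [0.6126, -0.1697, 0.3032]
tool_rot: [-28.3, 89.6, -26.0]
force: [-7.4, 4.7, 23.6]
gripper_width: 0.0003
```

drive_tool([
  [[-40,0,0,0,-1],[-80,0,0,0,-1],[-110,0,0,0,-1],[-120,40,0,0,0.3],[-120,200,-20,0,0.3],[-120,350,-40,0,0.3],[-120,350,-40,0,0.3],[-120,350,-40,0,0.3],[-120,350,-40,0,0.3],[-120,350,-40,0,0.3],[-120,350,-40,0,0.3],[-120,350,-40,0,0.3]],
])

```text
t: 5.58
position: [0.556, 0.1827, 0.4216]
tool_rot: [-22.7, 89.6, -20.2]
force: [0.5, -0.4, 0.2]
gripper_width: 0.0568
```

Run:
```python
from box import *
im,C2=snap('wrist','w3'); print(C2[3], pose()[0]['position'])
# project predictions: cutoff latched top
top,Ct=snap('top','t3'); a=cv2.resize(top[160:260,210:370],None,fx=3,fy=3,interpolation=cv2.INTER_CUBIC)
b=cv2.resize(im[0:240,100:560],(480,250)); 
cv2.imwrite('pics/w3v.png',cv2.resize(im[0:250,150:550],None,fx=2,fy=2,interpolation=cv2.INTER_CUBIC))
```

```text
[0.48175732 0.17968215 0.40144721] [0.55558793 0.18451129 0.42157771]
```

View pics/w3v.png

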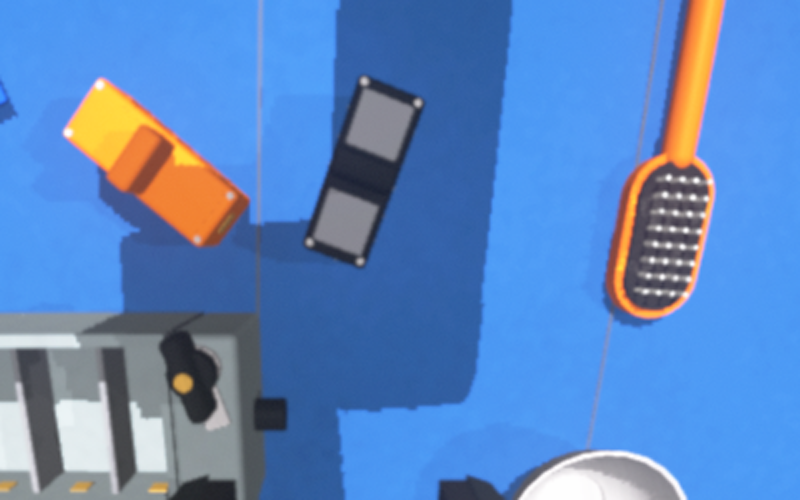

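Run:
```python
from box import *
im,C=load('w3')
p=np.array([[364,81],[418,102],[360,262],[309,241]])/2+[150,0]
W=px2w(C,p,.052)[:,:2]; c=W.mean(0); d=(W[0]+W[1]-W[2]-W[3])/2; e=(W[1]+W[2]-W[0]-W[3])/2
h=np.degrees(np.arctan2(d[1],d[0])); print(c,h,np.linalg.norm(d),np.linalg.norm(e))
print('above',go(*c,.16,h),'grasp',go(*c,.073,h), yaw(), pose()[0]['joints'])
```

```text
[0.44632245 0.19169709] 162.5110661928902 0.0923305467790544 0.0324005277527234
above [ 113.8   15.3 -110.9  -69.9] grasp [ 200.8   15.5 -111.4  -69.9] 92.61363112915869 [  6.57728067  10.79160577  89.59867414  -0.19755495  79.29154035
 -86.00067707]
```

drive_tool([
  [[70,15,-111,110,0.3],[70,15,-111,110,0.3],[70,15,-111,110,0.3],[70,15,-111,110,0.3],[70,15,-111,110,0.3],[70,15,-111,110,0.3],[70,15,-111,110,0.3],[70,15,-111,110,0.3],[70,15,-111,110,0.3],[70,15,-111,110,0.3],[70,15,-111,110,0.3],[70,15,-111,110,0.3]],
])

```text
t: 6.68
position: [0.4455, 0.1909, 0.3508]
tool_rot: [51.5, 89.6, -32.5]
force: [0.6, -0.5, 0.9]
gripper_width: 0.0573
```

Run:
```python
from box import *
print('above',go(.4463,.1917,.13,-17.5),'grasp',go(.4463,.1917,.076,-17.5), pose()[0]['tool_rot'],pose()[0]['joints'])
```

```text
above [73.8 -0.2 -1.6 23.5] grasp [127.8  -0.5  -1.9  23.5] [ 51.52947324  89.61409956 -32.50193773] [  9.20773144   1.91260818 107.93600222  -0.27347654  69.86351394
   3.33264392]
```

drive_tool([
  [[40,0,-2,23.5,0.3],[74,0,-2,23.5,0.3],[74,0,-2,23.5,0.3],[74,0,-2,23.5,0.3],[100,0,-2,23.5,0.3],[128,0,-2,23.5,0.3],[128,0,-2,23.5,0.3],[128,0,-2,23.5,0.3],[128,0,-2,23.5,-1],[128,0,-2,23.5,-1],[128,0,-2,23.5,-1],[128,0,-2,23.5,-1]],
], force=40)

```text
t: 7.68
position: [0.4462, 0.1924, 0.2235]
tool_rot: [80.4, 89.6, -27.1]
force: [0.1, -0.4, 0.5]
gripper_width: 0.0327
```

drive_tool([
  [[0,0,0,0,-1],[0,0,0,0,-1],[-10,0,0,0,-1],[-40,0,0,0,-1],[-80,0,0,0,-1],[-120,0,0,0,-1],[-150,0,0,0,-1],[-150,0,0,0,-1],[-150,0,0,0,-1]],
])

```text
t: 8.43
position: [0.4452, 0.193, 0.3751]
tool_rot: [91.9, 89.4, -15.6]
force: [-0.2, 0.4, -4.6]
gripper_width: 0.0137
```

Run:
```python
from box import *
print('above',go(*b2w(0,0),.23,np.degrees(t)),pose()[0]['tool_rot'],pose()[0]['joints'])
```

```text
above [  0.3 206.2 134.3 -20. ] [ 91.93129254  89.38361158 -15.58487583] [  9.4706503    0.24627071 106.60633949  -0.27356805  72.58918749
  27.06740451]
```

drive_tool([
  [[-15,0,0,0,-1],[-15,206,134,-20,-1],[-15,206,134,-20,-1],[-15,206,134,-20,-1],[-15,206,134,-20,-1],[-15,206,134,-20,-1],[-15,206,134,-20,-1],[-15,206,134,-20,-1],[-15,206,134,-20,-1],[-15,206,134,-20,-1],[-15,206,134,-20,-1]],
])

```text
t: 9.35
position: [0.6001, 0.0043, 0.3903]
tool_rot: [71.9, 89.6, -15.5]
force: [0.1, -0.2, -4.6]
gripper_width: 0.0139
```

Run:
```python
from box import *
im,Cw=snap('wrist','w4')
print(go(*b2w(0,0),.0845,np.degrees(t)),pose()[0]['gripper_width'],pose()[0]['force'],pose()[0]['tool_rot'])
pts=np.array([[*b2w(0,-.172),.148],[*b2w(0,-.172),.139]]); print(w2px(Cw,pts))
tt,Ct=load('t3'); print('top',w2px(Ct,pts))
cv2.imwrite('pics/w4v.png',cv2.resize(im,(800,500),interpolation=cv2.INTER_CUBIC))
# red centroids
for n,i in (('top0',cv2.imread('pics/top0.png')),('t3',tt),('w4',im)):
    b,g,r=cv2.split(i.astype(int)); m=((r>150)&(g<70)&(b<80)).astype(np.uint8)
    k,l,s,c=cv2.connectedComponentsWithStats(m); print(n,[(s[j,:5].tolist(),c[j].round(2).tolist()) for j in range(1,k) if s[j,4]>40])
```

```text
[1.595e+02 4.000e-01 1.400e+00 1.000e-01] 0.013872348303024728 [-0.33259451 -0.65013935 -4.98302911] [ 71.95470006  89.54617296 -15.48005497]
[[320.56805662 374.1341039 ]
 [320.44977798 366.86484025]]
top [[343.59714797 184.18902891]
 [343.39213295 184.63264341]]
top0 [([339, 178, 10, 12, 78], [343.24, 184.05])]
t3 [([338, 179, 11, 12, 81], [343.16, 184.41])]
w4 [([305, 339, 28, 15, 173], [315.64, 349.22])]
```

View pics/w4v.png

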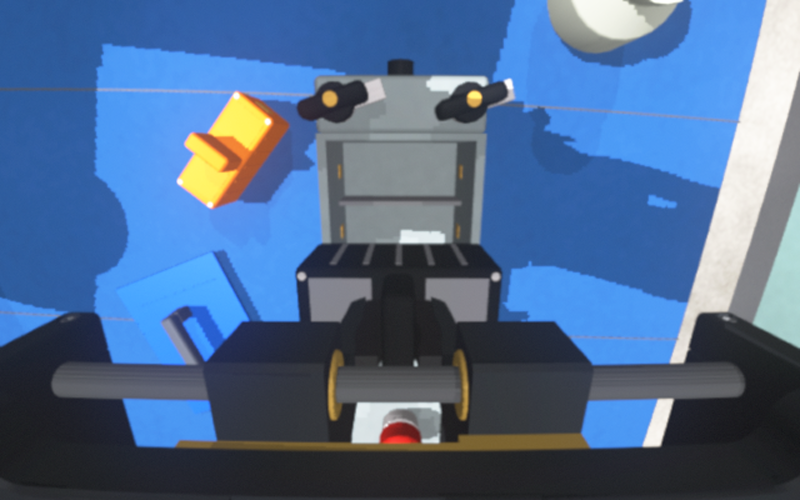

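drive_tool([
  [[20,0,1,0,-1],[45,0,1,0,-1],[70,0,1,0,-1],[95,0,1,0,-1],[115,0,1,0,-1],[130,0,1,0,-1],[142,0,1,0,-1],[152,0,1,0,-1],[158,0,1,0,-1],[161,0,1,0,-1],[161,0,1,0,-1]],
])

```text
t: 10.32
position: [0.6019, 0.0035, 0.2356]
tool_rot: [63.6, 89.5, -23.7]
force: [-19.1, 1.2, 32.7]
gripper_width: 0.0137
```

drive_tool([
  [[-4,0,0,0,-1],[-6,0,0,0,-1],[-6,0,0,0,-1],[-6,0,0,0,-1]],
])

```text
t: 10.65
position: [0.6019, 0.0037, 0.2416]
tool_rot: [65.0, 89.5, -22.3]
force: [0.3, 0.2, -4.5]
gripper_width: 0.0137
```

Run:
```python
from box import *
im,Cw=snap('wrist','w5'); print(go(*b2w(0,0),.0845,np.degrees(t)),pose()[0]['force'],pose()[0]['ft_torque'])
cv2.imwrite('pics/w5v.png',cv2.resize(im[80:400,160:480],None,fx=1.85,fy=1.85,interpolation=cv2.INTER_CUBIC))
```

```text
[9.5 0.2 0.7 0.2] [ 0.89271309  0.52848592 -4.16727458] [-0.03604213  0.05449431  0.00051667]
```

View pics/w5v.png

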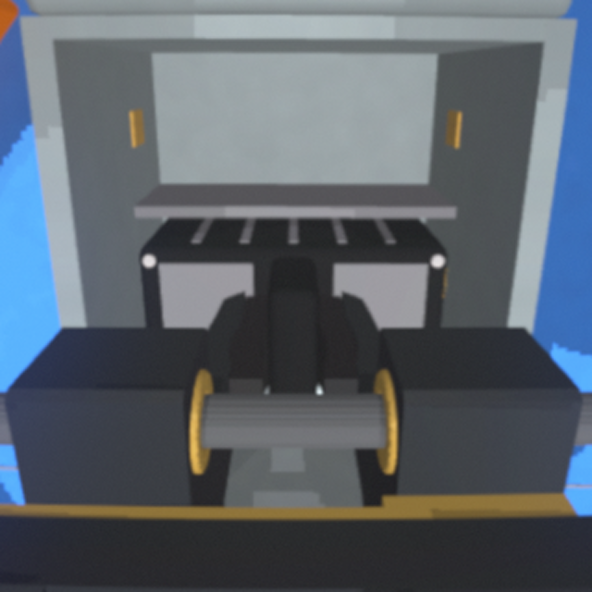

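Run:
```python
from box import *
im,Cw=load('w5'); p=np.array([[149,261],[438,261]])/1.85+[160,80]
for z in (.054,.058,.062,.066,.07):
    W=px2w(Cw,p,z); print(z,np.linalg.norm(W[0]-W[1]),(W.mean(0)[:2]-o)@M)
```

```text
0.054 0.0984158544707216 [-0.0005562   0.01266106]
0.058 0.09606642331132675 [-0.00060181  0.01413785]
0.062 0.09371699215193205 [-0.00064742  0.01561464]
0.066 0.09136756099253732 [-0.00069302  0.01709144]
0.07 0.0890181298331426 [-0.00073863  0.01856823]
```

drive_tool([
  [[3,0,0,0,-1],[5,0,0,0,-1],[5,0,0,0,-1],[5,0,0,0,-0.1],[5,0,0,0,-0.1],[5,0,0,0,-0.1],[5,0,0,0,-0.1],[-30,0,0,0,-0.1],[-70,0,0,0,-0.1],[-110,0,0,0,-0.1],[-150,0,0,0,-0.1],[-150,0,0,0,-0.1]],
])

```text
t: 11.7
position: [0.6027, 0.0039, 0.401]
tool_rot: [72.2, 88.7, -15.1]
force: [1.5, -0.0, 1.4]
gripper_width: 0.0396
```

Run:
```python
from box import *
print(go(.54,-.25,.25,90), pose()[0]['joints'],pose()[0]['gripper_width'],pose()[0]['force'])
```

```text
[  4.1 -77.8 249.6 -87.3] [-10.87609091  13.62115747  88.63732319  -0.09940676  76.42848416
 -13.5279927 ] 0.03961068346722322 [ 1.53024331 -0.01562771  1.42068361]
```

drive_tool([
  [[0,-70,455,0,-0.1],[0,-70,455,0,-0.1],[0,-70,455,0,-0.1],[0,-70,455,0,-0.1],[0,-70,455,0,-0.1],[0,-70,455,0,-0.1],[0,-70,455,0,-0.1],[0,-70,455,0,-0.1],[0,-70,455,0,-0.1],[0,-70,455,0,-0.1],[0,-70,455,0,-0.1],[0,-70,455,0,-0.1]],
])

```text
t: 12.7
position: [0.5514, -0.4609, 0.402]
tool_rot: [64.6, 88.6, -23.1]
force: [-0.2, 0.2, -0.5]
gripper_width: 0.0398
```

Run:
```python
from h import *
im,C=snap('wrist','w6'); print(pose()[0]['position'],pose()[0]['tool_rot'],pose()[0]['joints'])
tp,_=snap('top','t6')
a=cv2.resize(im,(800,500),interpolation=cv2.INTER_CUBIC)
b=cv2.resize(tp[150:230,230:370],None,fx=2.5,fy=2.5,interpolation=cv2.INTER_CUBIC)
a[300:500,225:575]=b
cv2.imwrite('pics/w6v.png',a)
```

```text
[ 0.55221115 -0.45827267  0.4017619 ] [ 70.10087008  88.68452976 -17.5298057 ] [-49.27943281  28.05514186  69.55830878   0.70028374  81.26851954
 -51.7483106 ]
```

View pics/w6v.png

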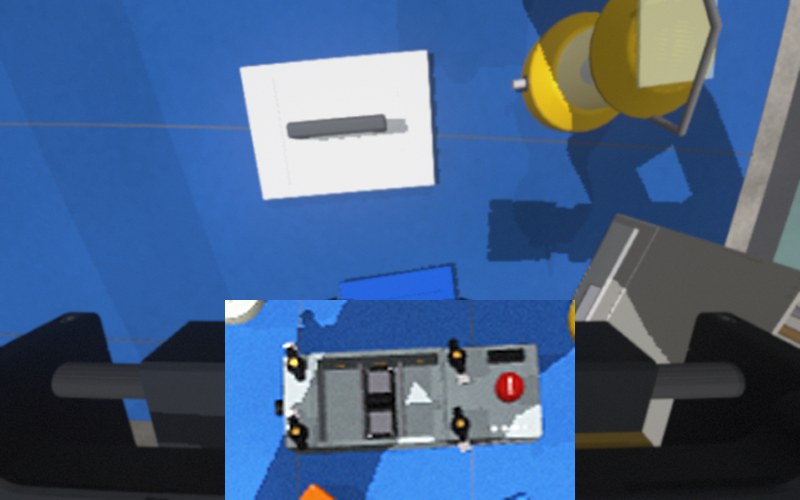

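Run:
```python
from box import *
im,C=load('w6')
P=px2w(C,np.array([[241,67],[428,50],[435,184],[263,199]])*.8,.012)[:,:2]
H=px2w(C,np.array([[289,129.5],[385.5,123.5]])*.8,.046)[:,:2]
print(P.mean(0),np.linalg.norm(P[0]-P[1]),np.linalg.norm(P[1]-P[2]),[np.degrees(np.arctan2(*(d[::-1])))%180 for d in (P[1]-P[0],P[2]-P[3],H[1]-H[0])])
print(H.mean(0),np.linalg.norm(H[0]-H[1]),yaw())
```

```text
[ 0.4994179  -0.37246606] 0.17721436647248381 0.1251701046573407 [np.float64(6.861546837665789), np.float64(6.985721797073526), np.float64(5.459859374328188)]
[ 0.49996293 -0.37301219] 0.08647973192584185 2.4915002041918473
```

Run:
```python
from box import *
print(go(.4997,-.3727,.13), go(.4997,-.3727,.13,-83.1))
```

```text
[123.1 -55.5 -87.    0. ] [123.1 -55.5 -87.   85.6]
```

drive_tool([
  [[60,-55,-87,85.6,-0.1],[123,-55,-87,85.6,-0.1],[123,-55,-87,85.6,-0.1],[123,-55,-87,85.6,-0.1],[123,-55,-87,85.6,-0.1],[123,-55,-87,85.6,-0.1],[123,-55,-87,85.6,-0.1],[123,-55,-87,85.6,-0.1],[123,-55,-87,85.6,-0.1],[123,-55,-87,85.6,-0.1],[123,-55,-87,85.6,-0.1],[123,-55,-87,85.6,-0.1]],
])

```text
t: 13.8
position: [0.4976, -0.3698, 0.2772]
tool_rot: [160.7, 88.7, -12.6]
force: [-1.1, -0.5, -0.2]
gripper_width: 0.0398
```

Run:
```python
from box import *
tp,C=snap('top','t7'); b,g,r=cv2.split(tp.astype(int))
print(go(.4997,-.3727,.039,-83.1),pose()[0]['tool_rot'])
m=(np.min(tp,2)>215).astype(np.uint8); print(px2w(C,[np.array(np.nonzero(m[190:252,375:425])[::-1]).mean(1)+[375,190]],.012))
m0=(np.min(cv2.imread('pics/top0.png'),2)>215); print(px2w(C,[np.array(np.nonzero(m0[190:252,375:425])[::-1]).mean(1)+[375,190]],.012))
```

```text
[91.3  1.3  3.3 -0.7] [160.98166926  88.69737738 -12.77778443]
[[ 0.52143145 -0.37564717  0.012     ]]
[[ 0.49957454 -0.37163401  0.012     ]]
```

drive_tool([
  [[35,1,3,-0.7,-0.1],[65,1,3,-0.7,-0.1],[85,1,3,-0.7,-0.1],[91,1,3,-0.7,-0.1],[91,1,3,-0.7,-0.1],[91,1,3,-0.7,-0.1],[91,1,3,-0.7,-1],[91,1,3,-0.7,-1],[91,1,3,-0.7,-1],[91,1,3,-0.7,-1],[91,1,3,-0.7,-1],[91,1,3,-0.7,-1]],
], force=55)

```text
t: 14.85
position: [0.497, -0.3719, 0.1872]
tool_rot: [159.0, 88.6, -14.1]
force: [-0.4, 1.3, 6.1]
gripper_width: 0.0128
```

Run:
```python
from box import *
s=pose(); print(s[0]['position'],s[0]['tool_rot'],s[0]['gripper_width'],s[0]['force'],yaw(), s[2]+s[1]@[.147,0,0])
```

```text
[ 0.49703591 -0.3718843   0.18721733] [158.97253308  88.6349723  -14.08892561] 0.012820859970002582 [-0.44637616  1.31660385  6.12186951] -83.06690457632726 [ 0.5004324  -0.37273674  0.04025904]
```

drive_tool([
  [[0,0,0,0,-1],[-15,0,0,0,-1],[-45,0,0,0,-1],[-85,0,0,0,-1],[-125,0,0,0,-1],[-165,0,0,0,-1],[-200,0,0,0,-1],[-210,0,0,0,-1],[-210,0,0,0,-1],[-210,0,0,0,-1]],
])

```text
t: 15.68
position: [0.4918, -0.3703, 0.3951]
tool_rot: [162.2, 88.7, -10.9]
force: [0.1, 1.1, -5.7]
gripper_width: 0.0131
```

Run:
```python
from box import *
s=pose(); print(s[0]['tool_rot'],s[0]['gripper_width'],s[0]['force'],go(*b2w(0,0),.25,np.degrees(t)))
```

```text
[162.19913083  88.74949103 -10.86473533] 0.01305665058046539 [ 0.14165845  1.11557575 -5.73062874] [  -1.1 -357.6 -152.4  -85.5]
```

drive_tool([
  [[-10,-358,-152,-85.5,-1],[-10,-358,-152,-85.5,-1],[-10,-358,-152,-85.5,-1],[-10,-358,-152,-85.5,-1],[-10,-358,-152,-85.5,-1],[-10,-358,-152,-85.5,-1],[-10,-358,-152,-85.5,-1],[-10,-358,-152,-85.5,-1],[-10,-358,-152,-85.5,-1],[-10,-358,-152,-85.5,-1],[-10,-358,-152,-85.5,-1],[-10,-358,-152,-85.5,-1]],
])

```text
t: 16.68
position: [0.5985, 0.0054, 0.4007]
tool_rot: [76.5, 89.2, -10.5]
force: [0.1, -0.4, -4.2]
gripper_width: 0.0132
```

Run:
```python
from box import *
s=pose(); print(s[0]['tool_rot'],s[0]['gripper_width'],s[0]['force'],go(*b2w(0,0),.155,np.degrees(t)))
```

```text
[ 76.53884039  89.20098319 -10.49894657] 0.013190591777580262 [ 0.11031408 -0.42623648 -4.24697195] [98.7  1.   2.4  0.5]
```

drive_tool([
  [[30,1,2.4,0.5,-1],[60,1,2.4,0.5,-1],[80,1,2.4,0.5,-1],[85,1,2.4,0.5,-1],[85,1,2.4,0.5,-1],[85,1,2.4,0.5,-1]],
])

```text
t: 17.18
position: [0.6006, 0.0029, 0.3144]
tool_rot: [77.2, 89.4, -10.3]
force: [1.4, -0.1, -3.8]
gripper_width: 0.0132
```

Run:
```python
from box import *
s=pose(); print(s[0]['tool_rot'],s[0]['gripper_width'],s[0]['force'],go(*b2w(0,0),.127,np.degrees(t)))
im,Cw=snap('wrist','w8')
cv2.imwrite('pics/w8v.png',cv2.resize(im[0:300,120:520],None,fx=2,fy=2,interpolation=cv2.INTER_CUBIC))
```

```text
[ 77.22929607  89.35672608 -10.30972984] 0.013167074418392266 [ 1.3534612  -0.0942068  -3.79173278] [40.4  0.4  0.   0. ]
```

View pics/w8v.png

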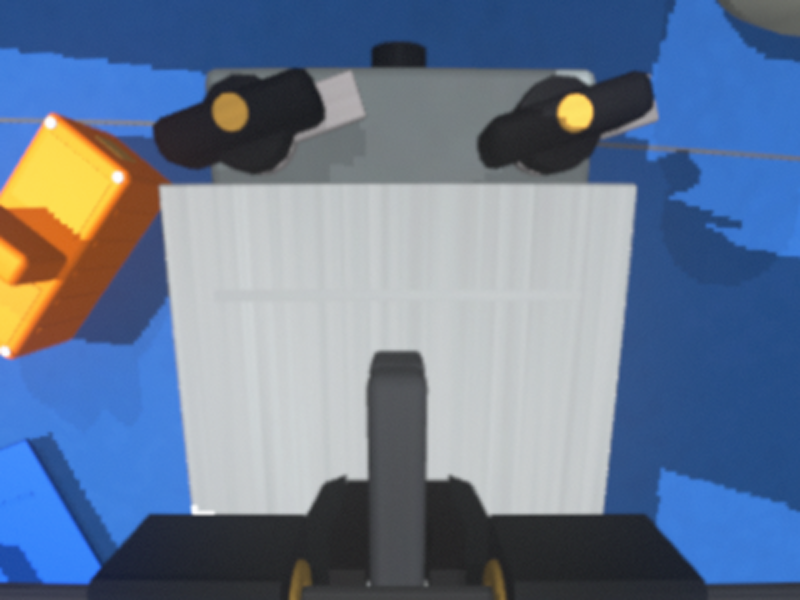

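Run:
```python
from box import *
_,Cw=load('w8')
for z in (.138,.1404,.143):
    W=px2w(Cw,np.array([[160,186],[636,186]])/2+[120,0],z); print(z,((W[:,:2]-o)@M).round(4).tolist())
W=px2w(Cw,np.array([[229,112],[575,112]])/2+[120,0],.132); print('bolts 1,2',((W[:,:2]-o)@M).round(4).tolist())
W=px2w(Cw,np.array([[207,71],[593,71]])/2+[120,0],.096); print('corners',((W[:,:2]-o)@M).round(4).tolist())
```

```text
0.138 [[-0.0632, 0.0872], [0.0609, 0.0873]]
0.1404 [[-0.0623, 0.087], [0.0599, 0.0871]]
0.143 [[-0.0613, 0.0867], [0.0589, 0.0869]]
bolts 1,2 [[-0.0455, 0.1058], [0.0452, 0.106]]
corners [[-0.0609, 0.1249], [0.0608, 0.1253]]
```

drive_tool([
  [[8,1.5,-1.5,0,-1],[16,1.5,-1.5,0,-1],[22,1.5,-1.5,0,-1],[26,1.5,-1.5,0,-1],[30,1.5,-1.5,0,-1],[33,1.5,-1.5,0,-1],[36,1.5,-1.5,0,-1],[37,1.5,-1.5,0,-1],[37,1.5,-1.5,0,-1]],
])

```text
t: 17.98
position: [0.603, 0.0042, 0.2787]
tool_rot: [76.9, 89.2, -10.6]
force: [-0.3, -0.2, -3.7]
gripper_width: 0.0133
```

Run:
```python
from box import *
s=pose(); print(s[0]['tool_rot'],s[0]['force'],s[0]['ft_torque'],go(*b2w(0,0),.127,np.degrees(t)))
```

```text
[ 76.92237853  89.21235452 -10.62080471] [-0.31770641 -0.18939973 -3.71841557] [-0.03609057  0.09932577  0.03515086] [ 4.6 -2.1  1.3  0. ]
```

drive_tool([
  [[2,0,0,0,-1],[4,0,0,0,-1],[5,0,0,0,-1],[5,0,0,0,-1]],
])

```text
t: 18.32
position: [0.6035, 0.0041, 0.276]
tool_rot: [76.1, 89.1, -11.4]
force: [-5.1, 0.2, 8.4]
gripper_width: 0.0131
```

drive_tool([
  [[0,0,0,0,-0.6],[0,0,0,0,-0.3],[0,0,0,0,-0.1],[0,0,0,0,-0.1],[-10,0,0,0,-0.1],[-45,0,0,0,-0.1],[-80,0,0,0,-0.1],[-110,0,0,0,-0.1],[-110,-60,0,0,-0.1],[-110,-60,-90,0,-0.1],[-110,-60,-90,0,-0.1],[-110,-60,-90,0,-0.1]],
])

```text
t: 19.32
position: [0.5362, 0.0954, 0.3857]
tool_rot: [84.1, 89.1, -3.3]
force: [0.2, 0.3, -0.0]
gripper_width: 0.0398
```

Run:
```python
from box import *
s=pose(); print(s[0]['position'],s[0]['tool_rot'],s[0]['force'],s[0]['joints'],'b1:',go(*b2w(-.045,.106),.19,18.7+90+np.degrees(t)))
im,Cw=snap('wrist','w9'); tp,Ct=snap('top','t9')
cv2.imwrite('pics/t9v.png',cv2.resize(tp[155:225,240:370],None,fx=6,fy=6,interpolation=cv2.INTER_CUBIC))
```

```text
[0.53621598 0.09537749 0.38566739] [84.11365927 89.12617934 -3.31329402] [ 0.24538228  0.26712076 -0.02026952] [-2.40177663e+00  7.24341445e+00  9.79050161e+01 -1.44622545e-02
  7.39778598e+01 -4.97093762e+00] b1: [ 48.9  14.8 -10.6  71.4]
```

View pics/t9v.png

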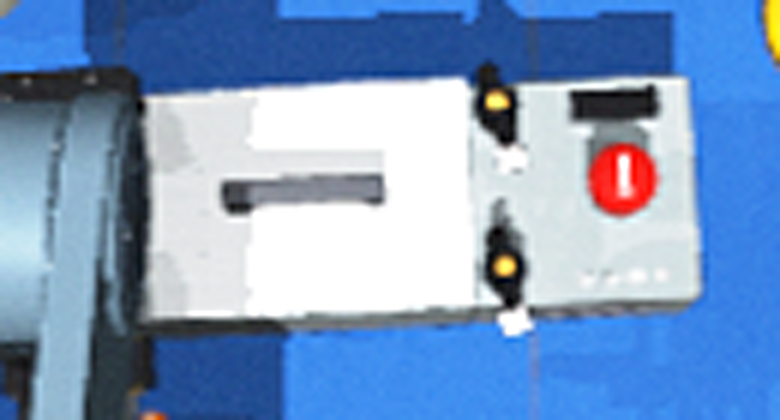

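drive_tool([
  [[40,15,-10.6,-108.6,-0.1],[40,15,-10.6,-108.6,-0.1],[40,15,-10.6,-108.6,-0.1],[40,15,-10.6,-108.6,-0.1],[40,15,-10.6,-108.6,-0.1],[40,15,-10.6,-108.6,-0.1],[40,15,-10.6,-108.6,-0.1],[40,15,-10.6,-108.6,-0.1],[40,15,-10.6,-108.6,-0.1],[40,15,-10.6,-108.6,-0.1],[40,15,-10.6,-108.6,-0.1],[40,15,-10.6,-108.6,-0.1]],
])

```text
t: 20.42
position: [0.5535, 0.1031, 0.3459]
tool_rot: [-12.3, 89.0, -13.5]
force: [-0.0, -0.0, -0.3]
gripper_width: 0.0394
```

```bash
cat > b.py <<'E'
from box import *; import sys
B={1:(-.045,.106,18.7),2:(.045,.106,19.7),3:(-.045,-.106,11.9),4:(.045,-.106,14.4)}
n,z=int(sys.argv[1]),float(sys.argv[2]); x,y,a=B[n]
if len(sys.argv)>3: a=float(sys.argv[3])
s=pose(); print(go(*b2w(x,y),z,a+90+np.degrees(t)),'box yaw',yaw()-np.degrees(t),s[0]['joints'].round(1),s[0]['gripper_width'],s[0]['force'].round(1),s[0]['ft_torque'].round(2),s[0]['tool_rot'].round(1))
E
python3 b.py 1 .129
```

```text
[ 69.9   4.1  -3.6 -22.4] box yaw 86.26438355967564 [ -1.5  12.   97.3  -0.2  69.8 -90.1] 0.039418835190043876 [-0.  -0.  -0.3] [0.05 0.04 0.02] [-12.3  89.  -13.5]
```

drive_tool([
  [[10,4,-3.6,-22.4,-0.1],[15,4,-3.6,-22.4,-0.1],[15,4,-3.6,-22.4,-0.1],[20,4,-3.6,-22.4,-0.1],[40,4,-3.6,-22.4,-0.1],[60,4,-3.6,-22.4,-0.1],[70,4,-3.6,-22.4,-0.1],[70,4,-3.6,-22.4,-0.1],[70,4,-3.6,-22.4,-1],[70,4,-3.6,-22.4,-1],[70,4,-3.6,-22.4,-1],[70,4,-3.6,-22.4,-1]],
], force=30)

```text
t: 21.42
position: [0.5516, 0.1069, 0.277]
tool_rot: [-33.3, 88.9, -12.2]
force: [-0.7, -0.6, -0.8]
gripper_width: 0.0151
```

```bash
python3 b.py 1 .129
```

```text
[ 1.1  0.4 -0.7 -0.1] box yaw 108.6476561887207 [  -1.1   16.9  100.1   -0.2   61.9 -112.1] 0.015076905077501855 [-0.7 -0.6 -0.8] [ 0.05 -0.    0.06] [-33.3  88.9 -12.2]
```

drive_tool([
  [[0,0,0,0,-1],[0,0,0,0,-1],[0,0,0,7,-1],[0,0,0,14,-1],[0,0,0,21,-1],[0,0,0,28,-1],[0,0,0,35,-1],[0,0,0,42,-1],[0,0,0,49,-1],[0,0,0,56,-1],[0,0,0,63,-1],[0,0,0,70,-1]],
])

```text
t: 22.42
position: [0.5516, 0.1071, 0.2772]
tool_rot: [36.4, 88.9, -12.8]
force: [1.0, 0.8, -2.2]
gripper_width: 0.0117
```

```bash
python3 b.py 1 .129 -90
```

```text
[ 1.2 -0.6 -0.5 38.3] box yaw 38.33608710945737 [ -1.1  16.9 100.1  -0.2  61.9 -41.7] 0.011724335715611 [ 1.   0.8 -2.2] [-0.24  0.13 -0.02] [ 36.4  88.9 -12.8]
```

drive_tool([
  [[0,0,0,7,-1],[0,0,0,14,-1],[0,0,0,21,-1],[0,0,0,28,-1],[0,0,0,34,-1],[0,0,0,38,-1],[0,0,0,40,-1],[0,0,0,40,-1],[0,0,0,40,-1]],
])

```text
t: 23.17
position: [0.5516, 0.1071, 0.2772]
tool_rot: [75.7, 88.9, -13.4]
force: [2.3, 0.8, -3.7]
gripper_width: 0.0119
```

```bash
python3 b.py 1 .129 -90;  python3 b.py 2 .19
```

```text
[ 1.2 -0.8 -0.  -1.5] box yaw -1.546567987425393 [ -1.   16.9 100.1  -0.3  61.9  -1.8] 0.01191920355607254 [ 2.3  0.8 -3.7] [-0.09 -0.01  0.44] [ 75.7  88.9 -13.4]
[-58.1  90.2  -2.2  68.8] box yaw -1.546567987425393 [ -1.   16.9 100.1  -0.3  61.9  -1.8] 0.01191920355607254 [ 2.3  0.8 -3.7] [-0.09 -0.01  0.44] [ 75.7  88.9 -13.4]
```

drive_tool([
  [[0,0,0,0,-0.1],[0,0,0,0,-0.1],[0,0,0,0,-0.1],[0,0,0,0,-0.1],[-35,0,0,0,-0.1],[-58,20,-2,-7,-0.1],[-58,60,-2,-111,-0.1],[-58,90,-2,-111,-0.1],[-58,90,-2,-111,-0.1],[-58,90,-2,-111,-0.1],[-58,90,-2,-111,-0.1],[-58,90,-2,-111,-0.1]],
])

```text
t: 24.17
position: [0.6407, 0.1107, 0.3366]
tool_rot: [25.3, 88.9, -13.5]
force: [1.2, 0.3, 0.0]
gripper_width: 0.0395
```

```bash
python3 b.py 2 .19
```

```text
[ -0.4   0.3  -0.  -60.9] box yaw 48.778458269723544 [ -0.6  23.   84.3  -0.3  71.6 -51.7] 0.03950831199496247 [1.2 0.3 0. ] [-0.07 -0.02 -0.03] [ 25.3  88.9 -13.5]
```

drive_tool([
  [[0,0,0,-61,-0.1],[0,0,0,-61,-0.1],[0,0,0,-61,-0.1],[0,0,0,-61,-0.1],[0,0,0,-61,-0.1],[0,0,0,-61,-0.1],[0,0,0,-61,-0.1],[0,0,0,-61,-0.1],[0,0,0,-61,-0.1],[0,0,0,-61,-0.1],[20,0,0,-61,-0.1],[20,0,0,-61,-0.1]],
])

```text
t: 25.17
position: [0.64, 0.1106, 0.3137]
tool_rot: [-39.0, 89.2, -17.0]
force: [-1.2, -0.7, -1.5]
gripper_width: 0.0396
```

```bash
python3 b.py 2 .129
```

```text
[37.8  0.2  1.  -0.1] box yaw 109.62456007796408 [  -0.6   24.4   85.2   -0.2   69.6 -112.6] 0.03957650052791799 [-1.2 -0.7 -1.5] [ 0.05  0.13 -0.03] [-39.   89.2 -17. ]
```

drive_tool([
  [[20,0,1,0,-0.1],[34,0,1,0,-0.1],[38,0,1,0,-0.1],[38,0,1,0,-0.1],[38,0,1,0,-1],[38,0,1,0,-1],[38,0,1,0,-1],[38,0,1,0,-1],[38,0,1,0,-1],[38,0,1,0,-1]],
])

```text
t: 26.0
position: [0.6418, 0.1107, 0.2767]
tool_rot: [-37.6, 89.1, -15.5]
force: [-0.5, -0.3, 3.0]
gripper_width: 0.0122
```

drive_tool([
  [[0,0,0,7,-1],[0,0,0,14,-1],[0,0,0,21,-1],[0,0,0,28,-1],[0,0,0,35,-1],[0,0,0,42,-1],[0,0,0,49,-1],[0,0,0,56,-1],[0,0,0,63,-1],[0,0,0,70,-1],[0,0,0,77,-1]],
])

```text
t: 26.92
position: [0.6418, 0.1111, 0.2767]
tool_rot: [41.4, 89.1, -13.9]
force: [1.4, 2.8, -2.2]
gripper_width: 0.0113
```

```bash
python3 b.py 2 .129 -90
```

```text
[ 0.7 -0.6 -0.2 32.3] box yaw 32.29373312335001 [ -0.6  27.1  86.2  -0.2  65.9 -35.2] 0.011326226581176652 [ 1.4  2.8 -2.2] [ 0.24 -0.01  0.08] [ 41.4  89.1 -13.9]
```

drive_tool([
  [[0,0,0,7,-1],[0,0,0,14,-1],[0,0,0,21,-1],[0,0,0,28,-1],[0,0,0,32,-1],[0,0,0,34,-1],[0,0,0,34,-1],[0,0,0,34,-1]],
])

```text
t: 27.58
position: [0.642, 0.1111, 0.2767]
tool_rot: [75.2, 89.0, -13.9]
force: [2.1, 0.5, -1.4]
gripper_width: 0.0115
```

```bash
python3 b.py 2 .129 -90;  python3 b.py 4 .19
```

```text
[ 0.7 -0.9  0.2 -1.6] box yaw -1.5948878522183936 [-0.5 27.1 86.1 -0.2 65.9 -1.3] 0.011487992032629171 [ 2.1  0.5 -1.4] [-0.1  -0.12  0.52] [ 75.2  89.  -13.9]
[-59.3   6.  212.4  74. ] box yaw -1.5948878522183936 [-0.5 27.1 86.1 -0.2 65.9 -1.3] 0.011487992032629171 [ 2.1  0.5 -1.4] [-0.1  -0.12  0.52] [ 75.2  89.  -13.9]
```

drive_tool([
  [[0,0,0,0,-0.1],[0,0,0,0,-0.1],[0,0,0,0,-0.1],[0,0,0,0,-0.1],[-35,0,0,0,-0.1],[-60,0,0,-7,-0.1],[-60,6,212,-106,-0.1],[-60,6,212,-106,-0.1],[-60,6,212,-106,-0.1],[-60,6,212,-106,-0.1],[-60,6,212,-106,-0.1],[-60,6,212,-106,-0.1]],
])

```text
t: 28.58
position: [0.6499, -0.1063, 0.338]
tool_rot: [19.3, 89.0, -20.9]
force: [0.1, 0.8, 0.1]
gripper_width: 0.0398
```

```bash
python3 b.py 4 .19
```

```text
[  1.    4.5  -3.7 -57.1] box yaw 47.344324348320846 [-19.6  23.9  82.9  -0.   72.2 -69.4] 0.0397619532244608 [0.1 0.8 0.1] [-0.02  0.05  0.04] [ 19.3  89.  -20.9]
```

drive_tool([
  [[0,4.5,-3.7,-57,-0.1],[0,4.5,-3.7,-57,-0.1],[0,4.5,-3.7,-57,-0.1],[0,4.5,-3.7,-57,-0.1],[0,4.5,-3.7,-57,-0.1],[0,4.5,-3.7,-57,-0.1],[0,4.5,-3.7,-57,-0.1],[0,4.5,-3.7,-57,-0.1],[0,4.5,-3.7,-57,-0.1],[0,4.5,-3.7,-57,-0.1],[20,4.5,-3.7,-57,-0.1],[20,4.5,-3.7,-57,-0.1]],
])

```text
t: 29.58
position: [0.6494, -0.1004, 0.315]
tool_rot: [-38.1, 89.2, -21.5]
force: [-0.6, 0.0, -1.0]
gripper_width: 0.0401
```

```bash
python3 b.py 4 .129
```

```text
[39.1 -0.4  0.7 -0.3] box yaw 104.12703555440096 [ -19.1   25.2   84.    -0.    70.1 -125.7] 0.0401104375364759 [-0.6  0.  -1. ] [0.03 0.02 0.01] [-38.1  89.2 -21.5]
```

drive_tool([
  [[20,0,0.7,0,-0.1],[34,0,0.7,0,-0.1],[39,0,0.7,0,-0.1],[39,0,0.7,0,-0.1],[39,0,0.7,0,-1],[39,0,0.7,0,-1],[39,0,0.7,0,-1],[39,0,0.7,0,-1],[39,0,0.7,0,-1],[39,0,0.7,0,-1]],
])

```text
t: 30.42
position: [0.6509, -0.1008, 0.2771]
tool_rot: [-38.9, 89.1, -22.4]
force: [0.9, -1.4, 2.7]
gripper_width: 0.0116
```

drive_tool([
  [[0,0,0,7,-1],[0,0,0,14,-1],[0,0,0,21,-1],[0,0,0,28,-1],[0,0,0,35,-1],[0,0,0,42,-1],[0,0,0,49,-1],[0,0,0,56,-1],[0,0,0,63,-1],[0,0,0,70,-1],[0,0,0,70,-1]],
])

```text
t: 31.33
position: [0.651, -0.1005, 0.2771]
tool_rot: [33.2, 89.1, -20.5]
force: [1.0, 1.2, -0.0]
gripper_width: 0.0117
```

```bash
python3 b.py 4 .129 -90
```

```text
[ 1.1 -0.7 -0.2 33.9] box yaw 33.87444000258806 [-19.1  27.9  85.   -0.   66.3 -55.4] 0.011661592199403242 [ 1.   1.2 -0. ] [ 0.03 -0.   -0.03] [ 33.2  89.1 -20.5]
```

drive_tool([
  [[0,0,0,7,-1],[0,0,0,14,-1],[0,0,0,21,-1],[0,0,0,28,-1],[0,0,0,33,-1],[0,0,0,36,-1],[0,0,0,36,-1],[0,0,0,36,-1]],
])

```text
t: 32.0
position: [0.6511, -0.1003, 0.2771]
tool_rot: [69.4, 89.1, -20.0]
force: [3.2, -0.4, -1.1]
gripper_width: 0.0121
```

```bash
python3 b.py 4 .129 -90;  python3 b.py 3 .19
```

```text
[ 1.1 -0.9  0.4 -1.8] box yaw -1.838675795255065 [-19.1  27.9  85.   -0.   66.3 -19.6] 0.012132523348646111 [ 3.2 -0.4 -1.1] [-0.02 -0.14  0.48] [ 69.4  89.1 -20. ]
[-61.2 -89.9   3.6  76.3] box yaw -1.838675795255065 [-19.1  27.9  85.   -0.   66.3 -19.6] 0.012132523348646111 [ 3.2 -0.4 -1.1] [-0.02 -0.14  0.48] [ 69.4  89.1 -20. ]
```

Stop reached (0.48 N m). On to bolt 3.

drive_tool([
  [[0,0,0,0,-0.1],[0,0,0,0,-0.1],[0,0,0,0,-0.1],[0,0,0,0,-0.1],[-35,0,0,0,-0.1],[-61,-20,0,-7,-0.1],[-61,-90,3.6,-104,-0.1],[-61,-90,3.6,-104,-0.1],[-61,-90,3.6,-104,-0.1],[-61,-90,3.6,-104,-0.1],[-61,-90,3.6,-104,-0.1],[-61,-90,3.6,-104,-0.1]],
])

```text
t: 33.0
position: [0.56, -0.1046, 0.3371]
tool_rot: [19.0, 89.1, -20.1]
force: [0.3, 0.2, 0.2]
gripper_width: 0.0399
```

```bash
python3 b.py 3 .19
```

```text
[  0.2   0.3   0.2 -53.4] box yaw 48.49551021873611 [-22.5  13.4  96.8   0.   69.  -73.5] 0.039907134457194314 [0.3 0.2 0.2] [ 0.02  0.01 -0.01] [ 19.   89.1 -20.1]
```

drive_tool([
  [[0,0,0,-53.5,-0.1],[0,0,0,-53.5,-0.1],[0,0,0,-53.5,-0.1],[0,0,0,-53.5,-0.1],[0,0,0,-53.5,-0.1],[0,0,0,-53.5,-0.1],[0,0,0,-53.5,-0.1],[0,0,0,-53.5,-0.1],[0,0,0,-53.5,-0.1],[20,0,0,-53.5,-0.1],[20,0,0,-53.5,-0.1],[20,0,0,-53.5,-0.1]],
])

```text
t: 34.0
position: [0.5597, -0.1046, 0.3162]
tool_rot: [-33.9, 89.2, -19.5]
force: [-0.3, -0.9, 0.3]
gripper_width: 0.0399
```

```bash
python3 b.py 3 .129
```

```text
[40.3  0.   0.4  0. ] box yaw 101.90010764718515 [ -22.5   14.8   97.6    0.    66.8 -126.9] 0.039919372292426994 [-0.3 -0.9  0.3] [ 0.05  0.07 -0.02] [-33.9  89.2 -19.5]
```

drive_tool([
  [[20,0,0.4,0,-0.1],[34,0,0.4,0,-0.1],[40,0,0.4,0,-0.1],[40,0,0.4,0,-0.1],[40,0,0.4,0,-1],[40,0,0.4,0,-1],[40,0,0.4,0,-1],[40,0,0.4,0,-1],[40,0,0.4,0,-1],[40,0,0.4,0,-1]],
])

```text
t: 34.83
position: [0.561, -0.1048, 0.2771]
tool_rot: [-34.0, 89.1, -19.7]
force: [-0.6, -0.1, 3.4]
gripper_width: 0.0118
```

drive_tool([
  [[0,0,0,7,-1],[0,0,0,14,-1],[0,0,0,21,-1],[0,0,0,28,-1],[0,0,0,35,-1],[0,0,0,42,-1],[0,0,0,49,-1],[0,0,0,56,-1],[0,0,0,63,-1],[0,0,0,70,-1],[0,0,0,70,-1]],
])

```text
t: 35.75
position: [0.5611, -0.1044, 0.2771]
tool_rot: [38.6, 89.1, -17.3]
force: [2.0, 2.5, -0.4]
gripper_width: 0.0115
```

```bash
python3 b.py 3 .129 -90
```

```text
[ 1.1 -0.7 -0.1 31.7] box yaw 31.663338251485836 [-22.5  18.   98.8   0.1  62.4 -56.6] 0.011514317345391711 [ 2.   2.5 -0.4] [ 0.15 -0.04 -0.07] [ 38.6  89.1 -17.3]
```

drive_tool([
  [[0,0,0,7,-1],[0,0,0,14,-1],[0,0,0,21,-1],[0,0,0,28,-1],[0,0,0,32,-1],[0,0,0,34,-1],[0,0,0,34,-1],[0,0,0,34,-1]],
])

```text
t: 36.42
position: [0.5613, -0.1043, 0.2772]
tool_rot: [72.0, 89.1, -17.6]
force: [2.6, -0.0, -1.3]
gripper_width: 0.012
```

drive_tool([
  [[0,0,0,0,-0.1],[0,0,0,0,-0.1],[0,0,0,0,-0.1],[0,0,0,0,-0.1],[-35,0,0,0,-0.1],[-80,0,0,0,0.5],[-100,0,150,0,0.5],[-100,0,150,0,0.5],[-100,0,150,0,0.5],[-100,0,150,0,0.5],[-100,0,150,0,0.5]],
])

```text
t: 37.33
position: [0.5603, -0.2591, 0.3793]
tool_rot: [64.0, 88.9, -25.9]
force: [0.6, -0.1, -0.3]
gripper_width: 0.0662
```

```bash
python3 b.py 3 .129 -90
python3 - <<'E'
from box import *
im,Cw=snap('wrist','w10'); tp,Ct=snap('top','t10')
a=cv2.resize(im[0:320,150:490],None,fx=1.5,fy=1.5,interpolation=cv2.INTER_CUBIC); b=cv2.resize(tp[150:230,230:370],None,fx=2,fy=2,interpolation=cv2.INTER_CUBIC)
v=np.zeros((480,510+280,3),np.uint8); v[:,:510]=a; v[:160,510:]=b; cv2.imwrite('pics/w10v.png',v)
print(go(*b2w(0,-.172),.139-.013,np.degrees(t)))
E
```

```text
[ 102.    -1.7 -155.9   -2.3] box yaw -2.33304403064517 [-35.9  16.6  87.5   0.2  74.8 -36. ] 0.0661617703560012 [ 0.6 -0.1 -0.3] [-0.07  0.05  0.03] [ 64.   88.9 -25.9]
[105.   46.7 -86.4  -2.2]
```

View pics/w10v.png

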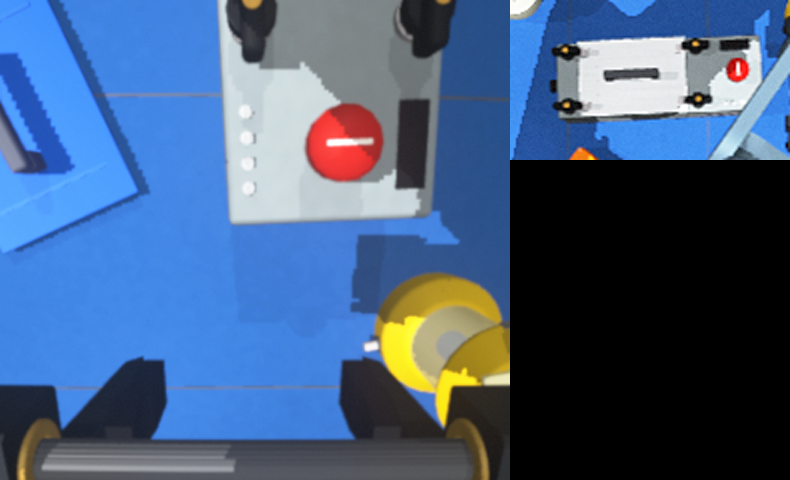

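drive_tool([
  [[30,20,-40,-7,0.23],[40,46.5,-86,-22,0.23],[40,46.5,-86,-22,0.23],[40,46.5,-86,-22,0.23],[40,46.5,-86,-22,0.23],[40,46.5,-86,-22,0.23],[40,46.5,-86,-22,0.23],[40,46.5,-86,-22,0.23]],
], force=20)

```text
t: 38.1
position: [0.6068, -0.1696, 0.3386]
tool_rot: [50.7, 89.1, -17.1]
force: [-0.5, -1.0, -0.6]
gripper_width: 0.0544
```

Run:
```python
from box import *
print(go(*b2w(0,-.172),.127,20+np.degrees(t)),pose()[0]['gripper_width'],pose()[0]['joints'])
```

```text
[64.7  0.7 -1.  -0.3] 0.05443995929759226 [-26.42579491  20.4804935   87.45686588   0.15910409  71.14121807
 -48.59668662]
```

drive_tool([
  [[25,0.7,-1,0,0.23],[45,0.7,-1,0,0.23],[60,0.7,-1,0,0.23],[65,0.7,-1,0,0.23],[65,0.7,-1,0,0.23],[65,0.7,-1,0,-1],[65,0.7,-1,0,-1],[65,0.7,-1,0,-1],[65,0.7,-1,0,-1],[65,0.7,-1,0,-1]],
])

```text
t: 38.93
position: [0.6087, -0.169, 0.275]
tool_rot: [49.4, 88.9, -18.5]
force: [1.8, -0.3, 2.3]
gripper_width: 0.0372
```

drive_tool([
  [[0,0,0,7,-1],[0,0,0,14,-1],[0,0,0,21,-1],[0,0,0,28,-1],[0,0,0,34,-1],[0,0,0,38,-1],[0,0,0,38,-1],[0,0,0,38,-1]],
])

```text
t: 39.6
position: [0.6085, -0.1689, 0.2755]
tool_rot: [86.2, 88.9, -19.5]
force: [-2.3, 1.2, 5.2]
gripper_width: 0.0375
```

drive_tool([
  [[0,0,0,0,0.23],[0,0,0,0,0.23],[0,0,0,0,0.23],[0,0,0,0,0.23],[0,0,0,0,0.23],[-30,0,0,0,0.23],[-70,0,0,0,0.23],[-110,0,0,0,0.23],[-140,0,0,0,0.23],[-140,0,0,0,0.23]],
])

```text
t: 40.43
position: [0.6075, -0.1686, 0.4241]
tool_rot: [83.6, 88.2, -22.1]
force: [1.1, 0.5, 1.1]
gripper_width: 0.0544
```

drive_tool([
  [[0,-40,100,0,0.2],[0,-70,170,0,0.2],[0,-70,170,0,0.2],[0,-70,170,0,0.2],[0,-70,170,0,0.2],[0,-70,170,0,0.2],[0,-70,170,0,0.2],[0,-70,170,0,0.2]],
])

```text
t: 41.1
position: [0.4944, -0.3128, 0.4221]
tool_rot: [85.0, 88.2, -20.7]
force: [1.1, -0.2, -0.1]
gripper_width: 0.0528
```

Run:
```python
from box import *
im,Cw=snap('wrist','w11'); tp,Ct=snap('top','t11')
print(pose()[0]['position'])
for n,i,C in (('top',tp,Ct),('t10',load('t10')[0],Ct),('w10',*load('w10')),('w',im,Cw)):
    b,g,r=cv2.split(i.astype(int)); m=((r>120)&(g<80)&(b<90)).astype(np.uint8)
    k,l,s,c=cv2.connectedComponentsWithStats(m); j=1+np.argmax(s[1:,4]); print(n,s[j].tolist(),c[j].round(2))
    print('  pred up/down',w2px(C,[[*b2w(0,-.172),.148],[*b2w(0,-.172),.139]]).round(2).tolist())
a=cv2.resize(im[0:250,100:500],None,fx=1.25,fy=1.25); b=cv2.resize(tp[150:230,240:370],None,fx=6,fy=6,interpolation=cv2.INTER_CUBIC)
cv2.imwrite('pics/t11v.png',b)
```

```text
[ 0.49482918 -0.31221614  0.42218932]
top [338, 178, 12, 12, 89] [343.57 183.9 ]
  pred up/down [[343.6, 184.19], [343.39, 184.63]]
t10 [338, 179, 11, 12, 87] [343.15 184.33]
  pred up/down [[343.6, 184.19], [343.39, 184.63]]
w10 [355, 69, 50, 51, 1805] [379.49  94.87]
  pred up/down [[385.98, 92.94], [382.97, 93.93]]
w [378, 0, 43, 22, 703] [399.21   8.74]
  pred up/down [[401.13, -6.93], [397.75, -2.36]]
```

View pics/t11v.png

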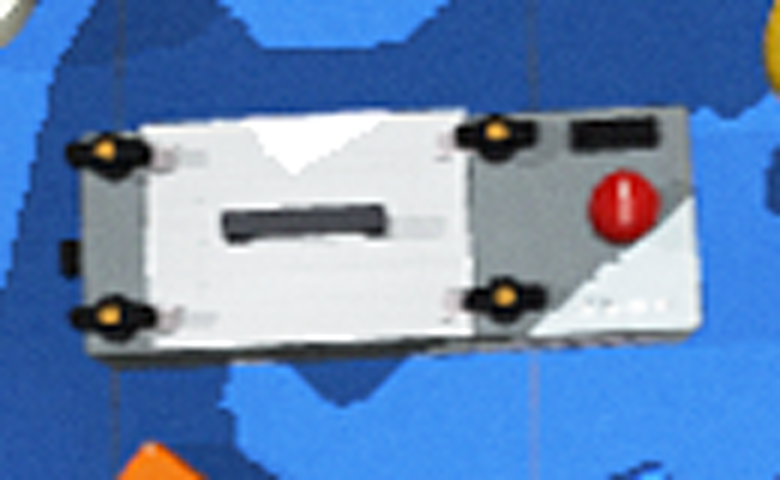

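```bash
python3 -c "
from cell import ticket; print(ticket.hand_in())"
```

```text
the job is handed in; nothing more can be done
None
```

I finished the refit and handed it in at about 41 s of the 210 s allowed. `hand_in` gives no verdict, so the result rests on my own checks.

**What I did:**
- I pressed the cut-off until it caught.
- I stood the only black pack in bay 2. I saw no other black packs, and left the orange look-alike alone.
- I laid the white aluminium cover on the box and turned all four wing bolts clockwise to their stops.
- I twisted the cut-off about 38° clockwise and let it go.

**Last checks:**
- **Cut-off:** in the top view the red head moved back by about the expected 0.4 px after release, so it is up. That shift is under one pixel. Its state under load before the bolts was also judged from the images.
- **Bolts:** all four wings lie parallel to the cover handle. Bolts 1, 2 and 4 showed 0.44–0.52 N m at the stop. I did not read the torque for bolt 3, so that one rests on its turn angle and the picture.
- **Cover:** it touched down with the origin near 88.7 mm and looks flat and square in the top view. I did not measure its centring again after letting go.
- **Pack:** it met the floor about 4–6 mm earlier than planned, because it sat lower in the grip than I expected. It read 33 N upwards and 19 N sideways. I backed off, measured again from a wrist picture, and set it down gently. It then looked upright in the bay.
- **Other things:** I did not touch the bowl, jar, lantern or hairbrush, but did not measure their final positions.

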